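# Cut the power and hold the bead kiln's lid open for loading

### The job

Open the bead-annealing kiln for loading: while its lid is still shut, cut the power by pressing the mushroom-headed plunger on the control box all the way down to its stop and letting it spring back, without pressing the small flush start button beside it. Then lift the kiln's lid to 40 degrees open, never swinging it up much wider, and keep holding it there with the gripper so that a colleague can put beads in: the lid falls shut if let go, so the program finishes while still holding it. Leave the tools and jars on the bench where they are.

Things in the scene. Friction and masses are not known exactly. Their poses are not given: they have to be found in the camera images.
- kiln: bench kiln, an aluminium-sheet box with white fibre lining: base 240 deep (its x) by 300 wide (its y), standing fixed on the bench, 115 high; with the shut lid 162 high (a vent plug on the lid reaches 172). Origin: centre of its underside. Its own -x axis points out of its front, where the handle is; the lid hinge is along its y at the back (+x). z up. It stands turned up to 0.3 rad either way
- lid_panel: the lid, a 45 thick slab of 240 by 300 covering the base, about 0.8 kg (0.6 to 1.0), on a free hinge that has hardly any friction: it falls shut when let go at any angle asked for here. Origin on the hinge line, middle of the width; when shut its axes are the kiln's, so it stretches from x = -6 to x = -246 mm and z = 0 to 45 mm; when open it is turned about its y
- kiln_lid (a joint): lid angle in rad: 0 shut, grows as the front edge rises; 40 degrees = 0.698; free up to 1.75
- lid_hinge (a point): point on the hinge axis in the middle of the kiln's width, 126 mm behind the kiln's origin (its +x) and 117 above the bench
- lid_handle (a point): middle of the lid's handle: a round dark wooden bar, 16 diameter, 104 long, along the kiln's y, standing 50 mm (centre) in front of the lid's front face on two thin steel brackets at the bar's ends. With the lid shut it is 152 above the bench, 296 in front of the hinge axis and 35 above it; open space below and above. It moves with the lid; gripped from above the bar can turn between the fingers
- control_box: the kiln's control box, a grey painted box 150 (its x) by 130 (its y), 85 high, fixed on the bench to the left or the right of the kiln, turned up to 0.35 rad either way. Origin: centre of its underside; a dark display on its front (-x). On top: the plunger at x = +15, y = +32 mm and the start button at x = +15, y = -32 mm
- plunger_top (a point): top of the power-off plunger's head: a black mushroom head 40 diameter on a stem, the top 34.5 above the box's top (119.5 above the bench) when released; it goes straight down. It moves with the plunger
- plunger (a joint): plunger travel in m: 0 released, 0.009 at its stop; the spring takes about 1.6 N to start and 5.2 N at the stop, and brings it back when let go
- start_top (a point): top of the start button, not to be pressed: a flush black button 22 diameter in a metal ring of 33, 7 above the box's top
- start_button (a joint): start button travel in m: 0 released, 0.004 fully in
- torch: bystander: bench torch, fixed, on the other side of the kiln from the control box: brass and steel barrel slanting up and away (its +x) on a steel foot 120 by 100, about 165 high and 100 wide, the mouth of the barrel 105 ahead of the origin. Origin: centre of its underside
- paddle: bystander, loose: black flat shaping paddle 75 by 45 with a wooden handle, 200 long along its x, 18 high, lying on the bench between robot and kiln
- tweezers: bystander, loose: steel tweezers 150 long along their x, 8 high, lying on the bench between robot and kiln
- glasses: bystander, loose: tinted safety glasses 140 wide, 45 high, standing on the bench at the left side
- release_jar: bystander, loose: white jar, 58 diameter, 75 high, beside the kiln
- bead_dish: bystander, loose: round steel dish with beads, 100 diameter, 28 high, beside the kiln

How it is judged (in metres and radians):
On the way, in this order (a step that is already met when the one before it is completed fails the run):
1. power-off plunger pressed to its stop with the lid still shut (value of joint plunger above 0.0075 m and value of joint kiln_lid below 0.04 rad), for 0.1 s.
2. plunger sprung back, lid lifted to 40 degrees and held there by the fingers (value of joint kiln_lid between 0.611 and 0.785 rad and velocity of joint kiln_lid between -0.05 and 0.05 rad/s and contact force between the fingers and lid_panel above 1 N and value of joint plunger below 0.002 m), for 0.5 s.
At the end, for the whole second after the job is handed in: the lid is held still (under 0.05 rad/s) at 40 degrees open, give or take 5 (0.611 to 0.785 rad), the fingers bear on it with more than 1 N and no loose thing props it, and the plunger is released (under 2 mm of travel) (all of step 2 and contact force between lid_panel and paddle below 0.3 N and contact force between lid_panel and tweezers below 0.3 N and contact force between lid_panel and glasses below 0.3 N and contact force between lid_panel and release_jar below 0.3 N and contact force between lid_panel and bead_dish below 0.3 N); the arm keeps its last pose, push and grip.
It fails at once if the start button is pressed (more than 2 mm) (value of joint start_button above 0.002 m).
It fails at once if the lid is swung up past 55 degrees (value of joint kiln_lid above 0.96 rad).
It fails at once if a tool, jar, dish or the glasses is moved more than 30 mm (distance of any of paddle, tweezers, glasses, release_jar, bead_dish from where it was at the start of the episode above 0.03 m).
It also fails if it takes over 53 s, if anything falls off the work surface, if the arm or the gripper's body presses on something with over 40 N, if the wrist force passes 120 N, or if a joint passes its speed limit or range.

### The arm

A 6-joint arm with a two-finger parallel gripper is mounted at the origin on the work surface. World frame = base frame: x ahead of the robot, y to its left, z up, the work surface at z = 0. Lengths are in mm, angles in degrees, forces in N, time in s.
With the tool pointing down it reaches from about 300 to 950 mm from the base axis. Payload 3.1 kg.
Tool frame: the origin (TCP) lies between the finger pads; the fingertips stand tip_extent ahead of it and the grasp point (between the pads) lies 2 mm behind it (tip_extent is the distance from the TCP to the fingertips, in mm); z points along the fingers, y is the line along which they close (so a half turn about z gives the same grasp; the last joint's range is limited). The gripper opens to 85 mm and grips with 20 to 120 N. Pads are 22 mm wide; open, the fingers measure 114 mm over their backs; the gripper's body (76 mm by 85 mm) begins 54 mm behind the grasp point. The pads swing forward as they close: fully open they stand 13 mm farther back than shut.
Start: joints at [-71.66, 17.653, 93.61, -0, 68.738, -3.994], TCP at [237.477, -578.132, 248.272] pointing down, gripper open.
Joint ranges: [-175.34, 175.34], [-45.06, 112.39], [2.9, 150.54], [-68.45, 248.45], [3.09, 151.38], [-168.51, 168.51]. Speed limits (degrees/s): [159.86, 159.86, 180, 180, 180, 180].

### API

Orientations are given as a 3x3 rotation matrix whose columns are the frame's x, y, z axes.
In Python, from plant import get_obs, snapshot, camera_params, sign_off, tip_extent gives the robot as it stands. The module is installed in compiled form; this text tells all that it offers.
- The arm moves only by the tool step_arm, never from a script. Its argument "steps" is a list of rows, each a list of 7 numbers: the shift along the tool's x, y, z scaled (see below), then the turn, a rotation vector about the tool's x, y, z scaled (see below), then the opening, from 0 (shut) to 1 (fully open). In form: [[dx, dy, dz, rx, ry, rz, grip], ...]. A call has 1 to 12 rows; each row shifts and turns the commanded pose from where the row before left it, along the tool's axes as they then stand; what a row does not reach is not made up. The controller multiplies each number of a shift by 1 m and each number of a turn by 90 degrees. A row lasts 1/12 s, in which the tool goes at most 41.7 mm and 7.16 degrees, less where a joint would pass 70% of its speed; a pose out of reach is approached as far as the arm can. A call with a number of a shift or a turn outside -1 to 1 is refused whole. A call with a gripper value outside its range is refused whole. The fingers move at their own pace and stop on an object; "grip_force" is the grip in N (left out, the last holds). Time passes only in rows, so rows that do not move let the fingers close. It gives the time, the measured TCP pose, the force, the opening and the grip force at its end, in the units of the state.
- get_obs(): the state, without advancing time (a new reading comes with each control period).
- snapshot(name): name is "side" or "top" or "wrist"; returns (picture, depth): 420x560x3 uint8, red, green, blue; 420x560 float32, mm along the optical axis (not along the pixel's ray), 0 where there is no reading.
- camera_params(name): a dict with "fx", "fy", "cx", "cy" (pixels), "cam_to_world" (4x4, takes a point from camera to world coordinates); the wrist camera has in their place "T_tool_cam" (4x4, takes a point from camera to tool coordinates, whose origin is the TCP and whose axes are the flange's). Camera axes: x right, y up, looking along -z (the intrinsics and any distortion apply to the point x, -y, -z); pixel columns grow to the right and rows downward; lengths in mm; the calibration is good to about 2 mm. A picture is of the moment at which its call begins: read the wrist's pose just before it. camera_params takes no time and is no camera call.
- sign_off(): hands the job in; it is judged then, once.
The state is a dict: "time": time; "joints": joint angles; "dq": joint speeds; "effort": joint torques, N m; "tcp_pos": TCP position; "ee_rot": TCP orientation; "contact_force": force on the tool from outside, world axes, zero at the start; "wrist_torque": the same for the moment, N m; "grip_width": finger opening in mm; "gripper_force": force on a finger pad.
Only numpy, scipy, OpenCV 4.12 (cv2) and the standard library are available. Lean on these libraries where they do the work, as an engineer would, in place of code of your own. Each camera call takes 0.05 s, during which the arm holds its last target. There are 200 camera calls.

## Working session

There is one attempt and no reset: what is moved stays moved. The work goes in short steps, Python scripts to look and compute and a tool call to move; the robot and the scene stay as the last step left them, time stands still between calls to the robot, and variables do not carry over. Pictures are saved under pics/ and viewed, at most 10 in all, crops included, and the job is handed in when it is done.

Besides the shell and the picture viewer there is one more tool, called after "Emit:" by a JSON object that holds its "api" and its "payload", one argument or row to a line. step_arm: Moves the arm, as the interface text tells. Shifts and turns lie within -1 to 1; 1 stands for 1 m of shift or 90 degrees of turn. Its arguments: {"type":"object","properties":{"steps":{"type":"array","items":{"type":"array","items":{"type":"number","minimum":-1,"maximum":1}}},"grip_force":{"type":"number"}},"required":["steps"]}

```bash
mkdir -p pics
cat > h.py <<'E'
import numpy as np, cv2
from plant import *
def save(n,f):
    o=get_obs(); im,d=snapshot(n); cv2.imwrite('pics/'+f+'.png',im[:,:,::-1]); np.save(f,d); return o,im,d
def world(n,d,u,v,o=None):
    p=camera_params(n); z=d[int(round(v)),int(round(u))]
    c=np.array([(u-p['cx'])/p['fx']*z,-(v-p['cy'])/p['fy']*z,-z,1])
    if n=='wrist':
        T=np.eye(4);T[:3,:3]=o['ee_rot'];T[:3,3]=o['tcp_pos'];return (T@p['T_tool_cam']@c)[:3]
    return (p['cam_to_world']@c)[:3]
def grid(n,d):
    p=camera_params(n); v,u=np.mgrid[:d.shape[0],:d.shape[1]]
    c=np.stack([(u-p['cx'])/p['fx']*d,-(v-p['cy'])/p['fy']*d,-d,np.ones_like(d)],-1)
    return (c@np.array(p['cam_to_world']).T)[...,:3]
E
python3 - <<'E'
from h import *
np.set_printoptions(precision=1,suppress=True)
save('top','t0');save('side','s0');print(camera_params('top'),tip_extent); o=get_obs();print(o)
E
```

```text
{'fx': 501.97987282548576, 'fy': 501.97987282548576, 'cx': 280.9585424785348, 'cy': 214.7151603665393, 'cam_to_world': array([[   0. ,    1. ,   -0.1,  418.4],
       [  -1. ,    0. ,   -0. ,   91.4],
       [  -0. ,    0.1,    1. , 1682.7],
       [   0. ,    0. ,    0. ,    1. ]])} 17.0
{'time': 0.1, 'joints': array([-71.7,  17.7,  93.7,  -0. ,  68.7,  -4. ]), 'dq': array([ 0.1, -0.1, -0.2, -0. ,  0. , -0. ]), 'effort': array([ -0. , -41.6, -27.8,  -0. ,   0. ,  -0. ]), 'tcp_pos': array([ 237.2, -577.4,  247.1]), 'ee_rot': array([[ 0.9,  0.4, -0. ],
       [ 0.4, -0.9,  0. ],
       [ 0. , -0. , -1. ]]), 'contact_force': array([-0.1, -0.6, -0.2]), 'wrist_torque': array([-0., -0., -0.]), 'gripper_force': 0.0, 'grip_width': 85.50465274447737}
```

View pics/t0.png

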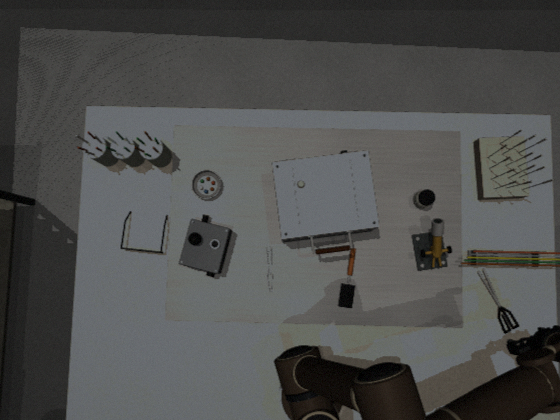

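View pics/s0.png

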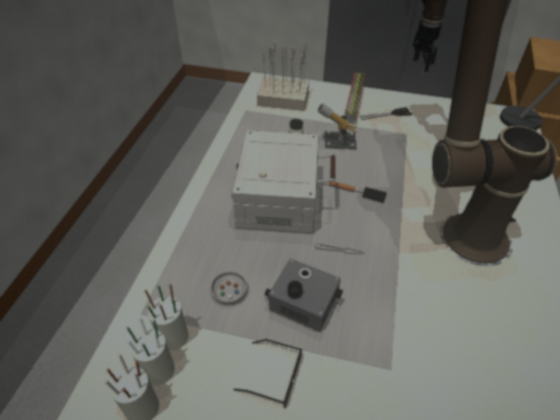

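The top view shows the plunger at about (195,239) and the start button at about (215,244). The lid handle bar runs from (316,251) to (350,248), and the paddle lies beside its right end. Next I'll enlarge it and measure depth.

Run:
```python
from h import *
np.set_printoptions(precision=1,suppress=True)
im=cv2.imread('pics/t0.png');d=np.load('t0.npy')
c=cv2.convertScaleAbs(im[140:290,170:390],alpha=1.8);cv2.imwrite('pics/t0c.png',cv2.resize(c,None,fx=3.6,fy=3.6,interpolation=cv2.INTER_CUBIC))
P=grid('top',d);Z=P[...,2]
def st(m,n):
    q=P[m]; xy=q[:,:2].astype(np.float32); r=cv2.minAreaRect(xy);print(n,len(q),'mean',q.mean(0),'z',np.median(q[:,2]),'rect',r)
roi=np.zeros_like(Z,bool)
def box(u0,u1,v0,v1):
    r=roi.copy();r[v0:v1,u0:u1]=1;return r
st(box(183,207,228,252)&(Z>107)&(Z<130),'plunger')
st(box(170,245,205,285)&(Z>75)&(Z<97),'boxtop')
st(box(265,385,145,245)&(Z>152)&(Z<170),'lid')
st(box(305,365,240,262)&(Z>138)&(Z<172),'handle')
```

```text
plunger 118 mean [499.1 386.3 117.3] z 117.07827558309805 rect ((500.077392578125, 386.9841003417969), (37.39986801147461, 35.74454116821289), 34.54667663574219)
boxtop 1777 mean [475.6 356.3  86.1] z 86.08949476573889 rect ((477.33465576171875, 359.61322021484375), (131.7418212890625, 150.76287841796875), 77.16098022460938)
lid 7474 mean [638.9 -18.2 162.6] z 162.67735624359875 rect ((620.4114379882812, -21.396774291992188), (282.4530029296875, 300.9730224609375), 8.687986373901367)
handle 238 mean [475.7 -39.1 157.4] z 157.9118096324488 rect ((481.11822509765625, -39.35158920288086), (40.09275436401367, 124.8152847290039), 1.3102623224258423)
```

View pics/t0c.png

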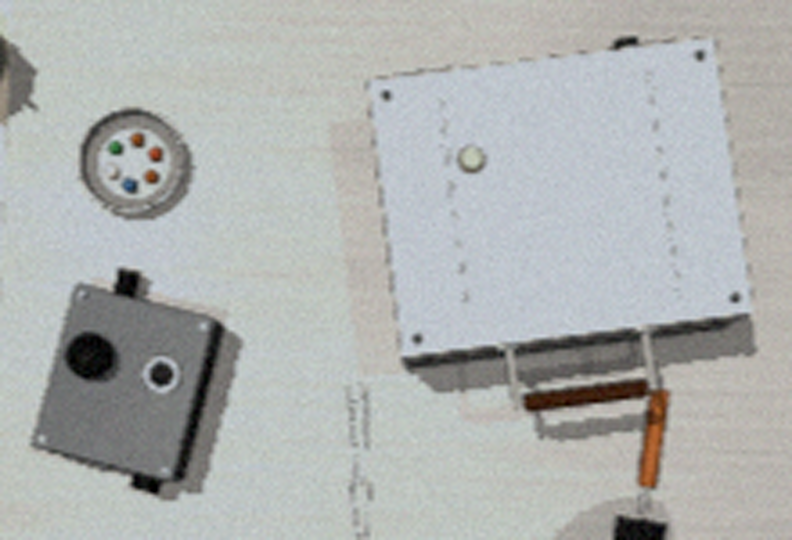

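The crop shows the handle bar from (527,402) to (647,387), the plunger head at (91,356) and the start button at (162,374). The paddle grip is under the bar's right end.

Run:
```python
from h import *
np.set_printoptions(precision=1,suppress=True)
d=np.load('t0.npy');p=camera_params('top');C=np.array(p['cam_to_world'])
def at(u,v,z):
    u=170+u/3.6-.4;v=140+v/3.6-.4
    r=C[:3,:3]@np.array([(u-p['cx'])/p['fx'],-(v-p['cy'])/p['fy'],-1]);o=C[:3,3];return o+r*(z-o[2])/r[2]
print('plunger',at(91,356,119.5),'start',at(162,374,92))
a,b=at(527,402,156),at(647,387,156);print('handle',a,b,(a+b)/2)
f=[at(x,y,162) for x,y in [(405,358),(752,318),(368,78),(715,38)]];print(np.array(f))
P=grid('top',d);Z=P[...,2]
m=np.zeros_like(Z,bool);m[145:245,265:385]=1;m&=(Z>155)&(Z<170)
r=cv2.minAreaRect(P[m][:,:2].astype(np.float32))
# robust: erode bracket pixels
k=cv2.morphologyEx(m.astype(np.uint8),cv2.MORPH_OPEN,np.ones((9,9)))>0
r=cv2.minAreaRect(P[k][:,:2].astype(np.float32));print(r)
for yaw in (6,7,8): 
  t=np.deg2rad(yaw);R=np.array([[np.cos(t),-np.sin(t)],[np.sin(t),np.cos(t)]])
  print(yaw,np.array(r[0])+R@[-170,0], 'hinge',np.array(r[0])+R@[126,0])
o=get_obs();print(o['tcp_pos'],o['ee_rot'])
```

```text
plunger [497.9 381.2 119.5] start [484.8 323.   92. ]
handle [465.5   4.9 156. ] [480.4 -95.9 156. ] [472.9 -45.5 156. ]
[[ 500.   108.4  162. ]
 [ 540.1 -182.8  162. ]
 [ 738.8  145.5  162. ]
 [ 779.6 -150.5  162. ]]
((640.8282470703125, -18.300247192382812), (237.8075714111328, 300.6078796386719), 8.14366340637207)
6 [471.8 -36.1] hinge [766.1  -5.1]
7 [472.1 -39. ] hinge [765.9  -2.9]
8 [472.5 -42. ] hinge [765.6  -0.8]
[ 237.2 -577.4  247.1] [[ 0.9  0.4 -0. ]
 [ 0.4 -0.9  0. ]
 [ 0.  -0.  -1. ]]
```

Emit:
{"api": "step_arm", "payload": {
  "steps": [
    [0, 0, -0.005, 0, 0, -0.0765, 0],
    [0, 0, -0.005, 0, 0, -0.0765, 0],
    [0, 0, -0.005, 0, 0, -0.0765, 0],
    [0, 0, -0.005, 0, 0, -0.0765, 0],
    [0, 0, -0.005, 0, 0, -0.0765, 0],
    [0, 0, -0.005, 0, 0, -0.0765, 0],
    [0, 0, -0.005, 0, 0, -0.0765, 0],
    [0, 0, -0.005, 0, 0, -0.0765, 0],
    [0, 0, -0.005, 0, 0, -0.0765, 0],
    [0, 0, -0.005, 0, 0, -0.0765, 0],
    [0, 0, -0.005, 0, 0, -0.0765, 0],
    [0, 0, 0, 0, 0, 0, 0]
  ],
  "grip_force": 40
}}

```text
time: 1.1
tcp_pos: [237.6, -578.4, 303.9]
ee_rot: [[-0.142, 0.99, 0.0], [0.99, 0.142, -0.001], [-0.001, 0.0, -1.0]]
contact_force: [0.1, -0.2, -0.4]
grip_width: 0.2
gripper_force: 0.0
```

Emit:
{"api": "step_arm", "payload": {
  "steps": [
    [0.0366, 0.018, 0, 0, 0, 0, 0],
    [0.0366, 0.018, 0, 0, 0, 0, 0],
    [0.0366, 0.018, 0, 0, 0, 0, 0],
    [0.0366, 0.018, 0, 0, 0, 0, 0],
    [0.0366, 0.018, 0, 0, 0, 0, 0],
    [0.0366, 0.018, 0, 0, 0, 0, 0],
    [0.0366, 0.018, 0, 0, 0, 0, 0],
    [0.0366, 0.018, 0, 0, 0, 0, 0],
    [0.0366, 0.018, 0, 0, 0, 0, 0],
    [0.0366, 0.018, 0, 0, 0, 0, 0],
    [0.0366, 0.018, 0, 0, 0, 0, 0],
    [0.0366, 0.018, 0, 0, 0, 0, 0]
  ]
}}

```text
time: 2.1
tcp_pos: [389.5, -111.0, 302.9]
ee_rot: [[-0.136, 0.991, 0.0], [0.991, 0.136, 0.0], [-0.0, 0.0, -1.0]]
contact_force: [1.0, 0.1, -0.2]
grip_width: -0.5
gripper_force: 0.0
```

Emit:
{"api": "step_arm", "payload": {
  "steps": [
    [0.0366, 0.015, 0, 0, 0, 0, 0],
    [0.0366, 0.015, 0, 0, 0, 0, 0],
    [0.0366, 0.015, 0, 0, 0, 0, 0],
    [0.0366, 0.015, 0, 0, 0, 0, 0],
    [0.0366, 0.015, 0, 0, 0, 0, 0],
    [0.0366, 0.015, 0, 0, 0, 0, 0],
    [0.0366, 0.015, 0, 0, 0, 0, 0],
    [0.0366, 0.015, 0, 0, 0, 0, 0],
    [0.0366, 0.015, 0, 0, 0, 0, 0],
    [0.0366, 0.015, 0, 0, 0, 0, 0],
    [0.0366, 0.015, 0, 0, 0, 0, 0],
    [0, 0, 0, 0, 0, 0, 0]
  ]
}}

```text
time: 3.1
tcp_pos: [497.1, 314.9, 302.0]
ee_rot: [[-0.142, 0.99, 0.0], [0.99, 0.142, 0.004], [0.004, 0.001, -1.0]]
contact_force: [0.2, -0.8, 0.3]
grip_width: -0.0
gripper_force: 0.0
```

Emit:
{"api": "step_arm", "payload": {
  "steps": [
    [0.034, 0.006, 0.01, 0, 0, 0, 0],
    [0.034, 0.006, 0.01, 0, 0, 0, 0],
    [0, 0, 0.02, 0, 0, 0, 0],
    [0, 0, 0.03, 0, 0, 0, 0],
    [0, 0, 0.03, 0, 0, 0, 0],
    [0, 0, 0, 0, 0, 0, 0],
    [0, 0, 0, 0, 0, 0, 0]
  ]
}}

```text
time: 3.68
tcp_pos: [497.1, 376.3, 200.6]
ee_rot: [[-0.138, 0.99, -0.005], [0.99, 0.138, -0.004], [-0.003, -0.006, -1.0]]
contact_force: [-0.3, -0.7, 0.6]
grip_width: 0.3
gripper_force: 0.0
```

Run:
```python
from h import *
np.set_printoptions(precision=2,suppress=True)
o,im,d=save('wrist','w1');cv2.imwrite('pics/w1.png',cv2.convertScaleAbs(im[:,:,::-1],alpha=1.7))
p=camera_params('wrist');print(o['tcp_pos'],p)
# project tip point at tool z=37
i=np.linalg.inv(p['T_tool_cam'])
for z in (17,60):
  c=i@[0,0,z,1];print(p['cx']-p['fx']*c[0]/c[2],p['cy']+p['fy']*c[1]/c[2])
```

```text
[497.1  376.34 200.65] {'fx': 290.4809234016062, 'fy': 290.4809234016062, 'cx': 280.02040132174386, 'cy': 209.40456584273412, 'T_tool_cam': array([[  -0.  ,    0.96,    0.27,   68.97],
       [   1.  ,    0.  ,   -0.  ,   -0.66],
       [  -0.  ,    0.27,   -0.96, -125.24],
       [   0.  ,    0.  ,    0.  ,    1.  ]])}
281.1836711961364 260.49134511906624
280.91880771010045 232.41065638247548
```

View pics/w1.png

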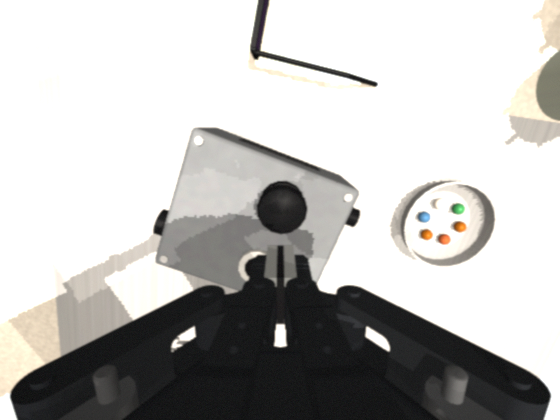

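The wrist view shows the plunger head at (282,206) and the start ring at about (257,266).

Run:
```python
from h import *
o=get_obs();p=camera_params('wrist');T=np.array(p['T_tool_cam'])
for u,v,z in((282,206,119.5),(257,266,92)):
  r=T[:3,:3]@[(u-p['cx'])/p['fx'],-(v-p['cy'])/p['fy'],-1]
  t=(o['tcp_pos'][2]-z-T[2,3])/r[2]; q=T[:3,3]+r*t;print(q, o['ee_rot']@q+o['tcp_pos'])
```

```text
[12.1222231   0.87578538 83.67941545] [497.87255409 389.46921167 119.49244807]
[-51.05883586 -21.22535391 111.17941545] [484.72594098 323.81348361  92.05071879]
```

Emit:
{"api": "step_arm", "payload": {
  "steps": [
    [0.01, 0.001, 0.02, 0, 0, 0, 0],
    [0, 0, 0.02, 0, 0, 0, 0],
    [0, 0, 0.02, 0, 0, 0, 0],
    [0, 0, 0.005, 0, 0, 0, 0],
    [0, 0, 0.004, 0, 0, 0, 0],
    [0, 0, 0, 0, 0, 0, 0],
    [0, 0, 0, 0, 0, 0, 0]
  ]
}}

```text
time: 4.32
tcp_pos: [499.7, 388.5, 136.6]
ee_rot: [[-0.14, 0.99, 0.003], [0.99, 0.14, 0.002], [0.001, 0.003, -1.0]]
contact_force: [-0.1, -0.3, 0.1]
grip_width: -0.1
gripper_force: 0.1
```

Emit:
{"api": "step_arm", "payload": {
  "steps": [
    [0, 0, 0.004, 0, 0, 0, 0],
    [0, 0, 0.002, 0, 0, 0, 0],
    [0, 0, 0.002, 0, 0, 0, 0],
    [0, 0, 0, 0, 0, 0, 0],
    [0, 0, 0, 0, 0, 0, 0]
  ]
}}

```text
time: 4.73
tcp_pos: [500.1, 388.8, 127.7]
ee_rot: [[-0.14, 0.99, 0.004], [0.99, 0.14, 0.002], [0.002, 0.004, -1.0]]
contact_force: [2.7, 0.6, 5.7]
grip_width: -0.1
gripper_force: 2.4
```

Emit:
{"api": "step_arm", "payload": {
  "steps": [
    [0, 0, 0.001, 0, 0, 0, 0],
    [0, 0, 0.001, 0, 0, 0, 0],
    [0, 0, 0, 0, 0, 0, 0],
    [0, 0, 0, 0, 0, 0, 0],
    [0, 0, 0, 0, 0, 0, 0]
  ]
}}

```text
time: 5.15
tcp_pos: [500.2, 388.9, 127.2]
ee_rot: [[-0.14, 0.99, 0.004], [0.99, 0.14, 0.002], [0.002, 0.004, -1.0]]
contact_force: [1.6, -1.0, 12.7]
grip_width: 0.1
gripper_force: 5.7
```

The force rose sharply at 127 mm, so the plunger is on its stop. I'll release it and move above the handle.

Emit:
{"api": "step_arm", "payload": {
  "steps": [
    [0, 0, -0.01, 0, 0, 0, 0],
    [0, 0, -0.02, 0, 0, 0, 0],
    [0, 0, -0.04, 0, 0, 0, 0],
    [0, 0, -0.04, 0, 0, 0, 0],
    [0, 0, -0.025, 0, 0, 0, 0],
    [-0.035, -0.0073, 0, 0, 0, 0, 0.3],
    [-0.035, -0.0073, 0, 0, 0, 0, 0.7],
    [-0.035, -0.0073, 0, 0, 0, 0, 0.7],
    [-0.035, -0.0073, 0, 0, 0, 0, 0.7],
    [-0.035, -0.0073, 0, 0, 0, 0, 0.7],
    [-0.035, -0.0073, 0, 0, 0, 0, 0.7],
    [-0.035, -0.0073, 0, 0, 0, 0, 0.7]
  ]
}}

```text
time: 6.15
tcp_pos: [480.2, 136.4, 258.0]
ee_rot: [[-0.141, 0.99, -0.004], [0.99, 0.141, -0.001], [-0.0, -0.004, -1.0]]
contact_force: [0.3, 0.2, -0.1]
grip_width: 59.7
gripper_force: 0.0
```

Emit:
{"api": "step_arm", "payload": {
  "steps": [
    [-0.035, -0.0073, 0, 0, 0, 0, 0.7],
    [-0.035, -0.0073, 0, 0, 0, 0, 0.7],
    [-0.035, -0.0073, 0, 0, 0, 0, 0.7],
    [-0.035, -0.0073, 0, 0, 0, 0, 0.7],
    [-0.035, -0.0073, 0, 0, 0, 0, 0.7],
    [0, 0, 0, 0, 0, 0, 0.7],
    [0, 0, 0, 0, 0, 0, 0.7]
  ]
}}

```text
time: 6.73
tcp_pos: [469.3, -41.5, 258.3]
ee_rot: [[-0.136, 0.991, -0.003], [0.991, 0.136, 0.001], [0.002, -0.003, -1.0]]
contact_force: [-1.4, 0.3, -0.3]
grip_width: 60.0
gripper_force: 0.0
```

Run:
```python
from h import *
np.set_printoptions(precision=3,suppress=True)
o,im,d=save('wrist','w2');cv2.imwrite('pics/w2.png',cv2.convertScaleAbs(im[:,:,::-1],alpha=1.7))
print(o['tcp_pos'],o['ee_rot'],o['grip_width'])
```

```text
[469.275 -41.5   258.276] [[-0.136  0.991 -0.003]
 [ 0.991  0.136  0.001]
 [ 0.002 -0.003 -1.   ]] 60.00553003258395
```

View pics/w2.png

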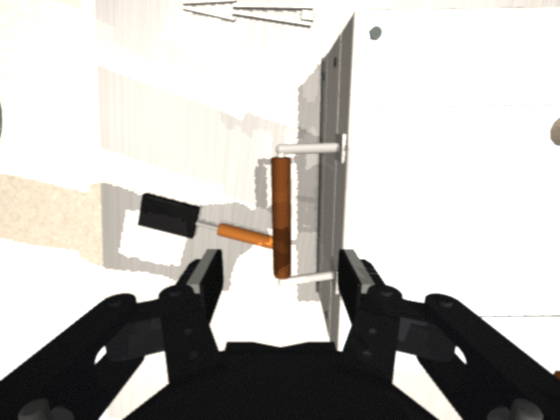

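The bar runs from (281,155) to (282,278), with its middle at (281.5,217), and it lines up with the fingers. I'll compute its offset and plan the lift arc.

Run:
```python
from h import *
np.set_printoptions(precision=1,suppress=True)
o=get_obs();p=camera_params('wrist');T=np.array(p['T_tool_cam'])
for u,v in((281.5,217),(281,155),(282,278)):
  r=T[:3,:3]@[(u-p['cx'])/p['fx'],-(v-p['cy'])/p['fy'],-1]
  t=(o['tcp_pos'][2]-152-T[2,3])/r[2]; q=T[:3,3]+r*t;print(q, o['ee_rot']@q+o['tcp_pos'])
# arc: increments in tool y (=+x kiln) and tool z
a=np.deg2rad(np.linspace(0,40,21)); R=298.06;a0=np.arctan2(35,296)
y=-R*np.cos(a+a0);z=R*np.sin(a+a0)
np.set_printoptions(precision=4)
print(np.c_[np.diff(y),-np.diff(z)]/1000)
```

```text
[ -3.6   0.6 106.4] [470.4 -43.6 152. ]
[ 47.5   0.2 106.4] [462.9   6.9 152.1]
[-60.4   1.2 106.4] [478.7 -99.8 151.9]
[[ 0.0014 -0.0103]
 [ 0.0018 -0.0103]
 [ 0.0021 -0.0102]
 [ 0.0025 -0.0101]
 [ 0.0028 -0.01  ]
 [ 0.0032 -0.0099]
 [ 0.0035 -0.0098]
 [ 0.0039 -0.0097]
 [ 0.0042 -0.0095]
 [ 0.0045 -0.0094]
 [ 0.0048 -0.0092]
 [ 0.0052 -0.009 ]
 [ 0.0055 -0.0088]
 [ 0.0058 -0.0087]
 [ 0.0061 -0.0084]
 [ 0.0064 -0.0082]
 [ 0.0067 -0.008 ]
 [ 0.0069 -0.0078]
 [ 0.0072 -0.0075]
 [ 0.0075 -0.0073]]
```

Emit:
{"api": "step_arm", "payload": {
  "steps": [
    [-0.005, 0.001, 0.01, 0, 0, 0, 0.45],
    [0, 0, 0.02, 0, 0, 0, 0.45],
    [0, 0, 0.02, 0, 0, 0, 0.45],
    [0, 0, 0.02, 0, 0, 0, 0.45],
    [0, 0, 0.02, 0, 0, 0, 0.45],
    [0, 0, 0.018, 0, 0, 0, 0.45],
    [0, 0, 0, 0, 0, 0, 0.45],
    [0, 0, 0, 0, 0, 0, 0.45]
  ]
}}

```text
time: 7.45
tcp_pos: [471.0, -43.7, 149.6]
ee_rot: [[-0.142, 0.99, -0.004], [0.99, 0.143, 0.001], [0.002, -0.004, -1.0]]
contact_force: [0.2, 0.0, 0.4]
grip_width: 38.4
gripper_force: 0.0
```

Emit:
{"api": "step_arm", "payload": {
  "steps": [
    [0, 0, 0, 0, 0, 0, 0.1],
    [0, 0, 0, 0, 0, 0, 0],
    [0, 0, 0, 0, 0, 0, 0],
    [0, 0, 0, 0, 0, 0, 0],
    [0, 0, 0, 0, 0, 0, 0],
    [0, 0, 0, 0, 0, 0, 0]
  ],
  "grip_force": 40
}}

```text
time: 7.95
tcp_pos: [470.4, -44.9, 152.1]
ee_rot: [[-0.142, 0.99, -0.005], [0.99, 0.142, -0.0], [0.001, -0.005, -1.0]]
contact_force: [-5.8, 0.5, 3.8]
grip_width: 14.6
gripper_force: 38.9
```

Gripped. Next I'll lift the first half of the arc.

Emit:
{"api": "step_arm", "payload": {
  "steps": [
    [0, 0.0014, -0.0103, 0, 0, 0, 0],
    [0, 0.0018, -0.0103, 0, 0, 0, 0],
    [0, 0.0021, -0.0102, 0, 0, 0, 0],
    [0, 0.0025, -0.0101, 0, 0, 0, 0],
    [0, 0.0028, -0.01, 0, 0, 0, 0],
    [0, 0.0032, -0.0099, 0, 0, 0, 0],
    [0, 0.0035, -0.0098, 0, 0, 0, 0],
    [0, 0.0039, -0.0097, 0, 0, 0, 0],
    [0, 0.0042, -0.0095, 0, 0, 0, 0],
    [0, 0.0045, -0.0094, 0, 0, 0, 0],
    [0, 0, 0, 0, 0, 0, 0]
  ]
}}

```text
time: 8.87
tcp_pos: [499.5, -40.6, 253.0]
ee_rot: [[-0.141, 0.99, -0.007], [0.99, 0.141, 0.0], [0.001, -0.007, -1.0]]
contact_force: [-11.3, -0.2, 0.7]
grip_width: 14.8
gripper_force: 39.2
```

Emit:
{"api": "step_arm", "payload": {
  "steps": [
    [0, 0.0048, -0.0092, 0, 0, 0, 0],
    [0, 0.0052, -0.009, 0, 0, 0, 0],
    [0, 0.0055, -0.0088, 0, 0, 0, 0],
    [0, 0.0058, -0.0087, 0, 0, 0, 0],
    [0, 0.0061, -0.0084, 0, 0, 0, 0],
    [0, 0.0064, -0.0082, 0, 0, 0, 0],
    [0, 0.0067, -0.008, 0, 0, 0, 0],
    [0, 0.0069, -0.0078, 0, 0, 0, 0],
    [0, 0.0072, -0.0075, 0, 0, 0, 0],
    [0, 0.0075, -0.0073, 0, 0, 0, 0],
    [0, 0, 0, 0, 0, 0, 0],
    [0, 0, 0, 0, 0, 0, 0]
  ]
}}

```text
time: 9.87
tcp_pos: [560.3, -31.5, 338.5]
ee_rot: [[-0.141, 0.99, -0.007], [0.99, 0.141, 0.001], [0.002, -0.007, -1.0]]
contact_force: [-15.9, 1.1, 12.3]
grip_width: 14.9
gripper_force: 39.5
```

Run:
```python
from h import *
o,im,d=save('side','s2');cv2.imwrite('pics/s2.png',cv2.convertScaleAbs(im[:,:,::-1],alpha=1.7))
print(o['tcp_pos'],o['contact_force'],o['grip_width'])
_,_,d=save('top','t2')
P=grid('top',d).reshape(-1,3)
t=np.deg2rad(8.2);h=np.array([765.5,-1,117]);q=P-h
k=np.c_[q[:,0]*np.cos(t)+q[:,1]*np.sin(t),-q[:,0]*np.sin(t)+q[:,1]*np.cos(t),q[:,2]]
m=(k[:,0]>-130)&(k[:,0]<-20)&(abs(k[:,1])<130)&(k[:,2]>30)&(k[:,2]<200)
c=np.polyfit(k[m,0],k[m,2],1)
for _ in range(5):
  r=abs(np.polyval(c,k[:,0])-k[:,2]);mm=m&(r<max(4,np.median(r[m])));c=np.polyfit(k[mm,0],k[mm,2],1)
print(mm.sum(),m.sum(),'angle',-np.degrees(np.arctan(c[0])),c)
```

```text
[560.29420826 -31.49507589 338.47314154] [-15.896318     1.0550574   12.29942763] 14.8676096043042
2053 2398 angle 39.425277739768255 [-0.82214838 60.19603812]
```

View pics/s2.png

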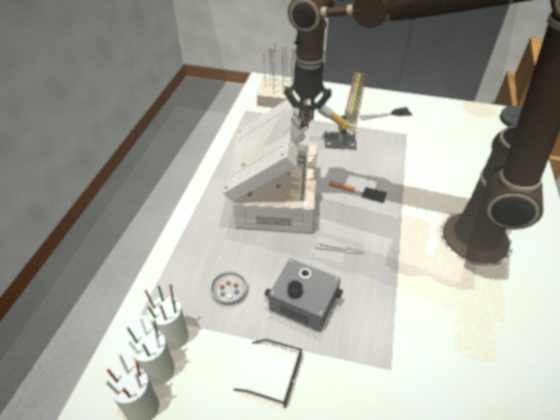

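The side view shows the lid open and gripped at about (305,110), and the top depth gives 39.4°. The plunger is up and the loose things have not moved. I'll hold still for one second, then hand in.

Emit:
{"api": "step_arm", "payload": {
  "steps": [
    [0, 0, 0, 0, 0, 0, 0],
    [0, 0, 0, 0, 0, 0, 0],
    [0, 0, 0, 0, 0, 0, 0],
    [0, 0, 0, 0, 0, 0, 0],
    [0, 0, 0, 0, 0, 0, 0],
    [0, 0, 0, 0, 0, 0, 0],
    [0, 0, 0, 0, 0, 0, 0],
    [0, 0, 0, 0, 0, 0, 0],
    [0, 0, 0, 0, 0, 0, 0],
    [0, 0, 0, 0, 0, 0, 0],
    [0, 0, 0, 0, 0, 0, 0],
    [0, 0, 0, 0, 0, 0, 0]
  ]
}}

```text
time: 10.97
tcp_pos: [559.8, -31.6, 338.0]
ee_rot: [[-0.141, 0.99, -0.007], [0.99, 0.141, 0.001], [0.002, -0.007, -1.0]]
contact_force: [-16.5, 0.6, 11.5]
grip_width: 14.4
gripper_force: 39.5
```

```bash
python3 -c "
from plant import *
o=get_obs();print(o['tcp_pos'],o['gripper_force']);print(sign_off())"
```

```text
[559.76977818 -31.57713596 337.97692434] 39.511783719062805
the job is handed in; nothing more can be done
None
```

I pressed the plunger to its stop and released it, then lifted the lid to a measured 39.4° and handed in at about 11 s with the gripper still holding it; the hand-in gave no verdict.

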